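# Lower the video microscope on its snap-button arm

## Task

Bring the video microscope on its sloping arm down to its lowest setting: squeeze the spring button in, slide the sleeve slowly down the tube, and work it past the middle hole until the button has snapped fully out through the sleeve's last, uppermost hole; then let go. Feel for each click and stop there, never running or forcing the sleeve against the button, move it by the sleeve alone, not by pushing on the head or its screen, and leave the other things on the bench where they are.

Things in the scene. Friction and masses are not known exactly. Their poses are not given: they have to be found in the camera images.
- tube_button (a point): Point on the centre line of the fixed sloping tube at the spring button, 165 mm above the bench; it stays put. Axes: x up along the tube (38 degrees above the level, away from the stand's near end), y level, to the side where the button shows, z square to the tube, upward. The tube is square aluminium, 25 mm; its clamp (within 50 mm of the centre line) begins 125 mm down the tube.
- sleeve (a joint): Travel of the sleeve down the tube, m: 0 at the start (button through its lowest hole), 0.090 with it in the uppermost hole, the microscope's lowest setting; the middle hole, drilled to suit a lens, lies unevenly between, 35 to 55 mm from either: to be felt; stops at -0.004 and 0.098. Sliding friction about 5.5 N; its weight alone does not move it. With the button out it is locked to within 1.5 mm.
- sleeve_grip (a point): Centre of the sleeve at its lowest hole; moves with it; axes and start as tube_button. The sleeve is a dark grey square tube, 32 x 32 mm outside, wall 2.5 mm, sliding over the fixed tube, and reaches from 22 mm below this point to 130 mm above it along the tube. Three 17 mm holes in its +y side wall: at this point, 90 mm up from it, and a middle one 35 to 55 mm up. The -y side is plain.
- snap: The steel spring button; its frame is that of tube_button and moves along -y as it is pressed: 8.5 mm to be flush with the sleeve's outside, 11 mm when it runs under the sleeve's wall. Domed, 16 mm across. The spring takes 2 N to start and 5 N at flush. It springs out by itself into any uncovered hole that comes to it. A sideways push of over 50 N by the edge of the hole would bend it.
- snap_tip (a point): Tip of the button's dome, 24.5 mm to +y of tube_button when out (8.5 mm proud of the sleeve). The button stays at the fixed tube; a pad that pinches it flush against the sleeve's plain side travels off with the sleeve. With the dome flush, drawing the sleeve along with about 10 to 20 N pushes the button right under; after 9 mm of travel it needs no more pressing.
- head: Microscope head on the sleeve's upper end: upright barrel 52 mm across, light ring at its foot 68 mm; origin on its axis, 156 mm up the tube from the sleeve's lowest hole; axes level and upright, x towards the far end. On top a screen 110 x 150 x 14 mm, sloping 25 degrees, hangs over the tube towards the near end. Not to be pushed.
- screen_edge (a point): Middle of the screen's lower edge, 80 mm towards the near end and 59 mm above the head's origin; the edge is level, 150 mm wide along y. With the button in the middle hole it hangs almost straight above the button, about 125 mm up, so an upright tool cannot get to the button then; one leaning back square to the tube can.
- stand: The microscope's black base plate, 340 x 160 x 12 mm, fixed to the bench; origin at the centre of its underside, x along the plate towards the wafer chuck (72 mm across, 36 mm high) at its far end; tube_button is at x 24 mm, y 0 in its frame.
- tweezers: Bystander, not to be moved: steel tweezers, 130 mm, lying on the bench left of the stand; origin at its underside's centre.
- spare_lens: Bystander, not to be moved: black spare lens, 42 mm across and 46 mm high, standing on the base plate; origin at its underside's centre.
- dish: Bystander, not to be moved: clear round dish with lid, 92 mm across, 18 mm high, at the left or right of the bench; origin at its underside's centre.
- post_holder: Bystander, not to be moved: black post holder with a steel post, foot 59 mm across, 104 mm high, standing at the left or right of the bench; origin at its underside's centre.
- parts_box: Bystander, not to be moved: open clear compartment box, 130 x 90 x 32 mm, right of the stand; origin at its underside's centre.
- hex_driver: Bystander, not to be moved: screwdriver, 170 mm, lying on the base plate left of the tube; origin at its underside's centre.
- solvent: Bystander, not to be moved: white bottle, 64 mm across, 150 mm high, standing at the left; origin at its underside's centre.

How it is judged (in metres and radians):
At the end, for the whole second after the job is handed in: The sleeve stands at its lowest setting (travel 90 mm, within 3 mm) and at rest, with the spring button fully out (within 1.5 mm) through the uppermost hole; the gripper has let go (value of joint sleeve between 0.087 and 0.093 m and y of snap_tip in the frame of tube_button above 0.023 m and velocity of joint sleeve between -0.005 and 0.005 m/s); the robot touches nothing.
It fails at once if the sleeve is run or forced against the button with more than 50 N (contact force between snap and sleeve above 50 N).
It fails at once if the microscope head or its screen is pushed with more than 8 N (contact force between any of the arm, the fingers and head above 8 N).
It fails at once if a bystander is moved by more than 20 mm (distance of any of tweezers, spare_lens, dish, post_holder, parts_box, hex_driver, solvent from where it was at the start of the episode above 0.02 m).
It also fails if it takes over 45 s, if anything falls off the work surface, if the arm or the gripper's body presses on something with over 40 N, if the wrist force passes 120 N, or if a joint passes its speed limit or range.

## Robot

A 6-joint arm with a two-finger parallel gripper is mounted at the origin on the work surface. World frame = base frame: x ahead of the robot, y to its left, z up, the work surface at z = 0. Lengths are in m, angles in degrees, forces in N, time in s.
With the tool pointing down it reaches from about 0.375 to 0.9 m from the base axis. Payload 3.1 kg.
Tool frame: the origin (TCP) lies at the very end of the fingers, on their centre line; the grasp point (between the pads) lies 19 mm behind it; z points along the fingers, y is the line along which they close (so a half turn about z gives the same grasp; the last joint's range is limited). The gripper opens to 87 mm and grips with 3 to 60 N. Pads are 19 mm wide; open, the fingers measure 117 mm over their backs; the gripper's body (75 mm by 190 mm) begins 51 mm behind the grasp point.
Start: joints at [-77.321, 30.224, 82.088, -0, 67.689, -10.227], TCP at [0.243, -0.576, 0.198] pointing down, gripper open.
Joint ranges: [-176.69, 176.69], [-43.24, 126.21], [12.49, 139.97], [-82, 262], [0, 151.66], [-163.58, 163.58]. Speed limits (degrees/s): [159.86, 159.86, 180, 180, 180, 180].

## Interface

Orientations are given as a 3x3 rotation matrix whose columns are the frame's x, y, z axes.
In Python, from rig import bot, imaging gives the robot as it stands.
- The arm moves only by the tool drive_tool, never from a script. Its argument "deltas" is text: rows parted by semicolons, each of 5 numbers parted by spaces: the finger opening in mm, from 0 to 87, then the shift along the world's x, y, z in mm, then the turn about the world's z in rad. In form: jaw dx dy dz twist; .... A call has 1 to 12 rows; each row is the pose to reach, as a shift and turn from the pose commanded when the call began; what a row does not reach only later rows make up. A row lasts 1/10 s, in which the tool goes at most 50 mm and 8.59 degrees, less where a joint would pass 70% of its speed; a pose out of reach is approached as far as the arm can. A call with a gripper value outside its range is refused whole. The fingers move at their own pace and stop on an object; the grip force is fixed at half the most. Time passes only in rows, so rows that repeat a pose let the fingers close. It gives the time, the measured TCP pose, the force, the opening and the grip force at its end, in the units of the state.
- bot.read_state(): the state, without advancing time (a new reading comes with each control period).
- imaging.capture(name): name is "scene" or "top" or "wrist"; returns the picture (384x512x3 uint8, red, green, blue); there is no depth.
- imaging.camera_model(name): a dict with "fx", "fy", "cx", "cy" (pixels), "dist" ([k1, k2, p1, p2, k3] as OpenCV has them; the pictures are not rectified), "T" (4x4, takes a point from camera to world coordinates). Camera axes: x right, y down, z forward; pixel columns grow to the right and rows downward; lengths in m; the calibration is good to about 2 mm. A picture is of the moment at which its call begins: read the wrist's pose just before it. camera_model takes no time and is no camera call; for the wrist camera it gives the pose at the moment of the call.
- bot.hand_in(): hands the job in; it is judged then, once.
The state is a dict: "time_s": time; "joint_positions": joint angles; "qvel": joint speeds; "tau": joint torques, N m; "position": TCP position; "tcp_rot": TCP orientation; "force": force on the tool from outside, world axes, zero at the start; "moment": the same for the moment, N m; "opening": opening from 0.0 (shut) to 1.0 (fully open); "grasp_force": force on a finger pad.
Only numpy, scipy, OpenCV 4.12 (cv2) and the standard library are available. Lean on these libraries where they do the work, as an engineer would, in place of code of your own. Each camera call takes 0.05 s, during which the arm holds its last target. There are 200 camera calls.

## Working session

There is one attempt and no reset: what is moved stays moved. The work goes in short steps, Python scripts to look and compute and a tool call to move; the robot and the scene stay as the last step left them, time stands still between calls to the robot, and variables do not carry over. Pictures are saved under pics/ and viewed, at most 10 in all, crops included, and the job is handed in when it is done.

Besides the shell and the picture viewer there is one more tool, called after "Emit:" as name(argument=value, ...), one argument or row to a line, values as JSON. drive_tool: Moves the arm, as the interface text tells. Its arguments: {"type":"object","properties":{"deltas":{"type":"string"}},"required":["deltas"]}

```bash
mkdir -p pics; python3 - <<'E'
from rig import bot, imaging
import cv2
for n in("scene","top"):
    im=imaging.capture(n); cv2.imwrite(f"pics/{n}0.png",cv2.resize(im[:,:,::-1],(800,600),interpolation=cv2.INTER_CUBIC))
    m=imaging.camera_model(n); print(n,m)
s=bot.read_state(); print(s)
E
```

```text
scene {'fx': 432.98072271730166, 'fy': 432.98072271730166, 'cx': 253.11640404714066, 'cy': 194.19550482282662, 'dist': array([-0.06688444,  0.        ,  0.        ,  0.        ,  0.        ]), 'T': array([[-0.87428308,  0.30633897, -0.3765442 ,  1.04103488],
       [ 0.48538416,  0.54276698, -0.68542412,  0.82062443],
       [-0.00559636, -0.7820233 , -0.62322407,  0.96413959],
       [ 0.        ,  0.        ,  0.        ,  1.        ]])}
top {'fx': 491.6186959636327, 'fy': 491.6186959636327, 'cx': 250.5587383703839, 'cy': 190.67131076186382, 'dist': array([0.04154472, 0.        , 0.        , 0.        , 0.        ]), 'T': array([[ 5.13192230e-03, -9.93904140e-01,  1.10128213e-01,
         3.98748406e-01],
       [-9.99985579e-01, -5.27502424e-03, -1.00809895e-03,
        -1.00019026e-02],
       [ 1.58288271e-03, -1.10121452e-01, -9.93916878e-01,
         1.55847251e+00],
       [ 0.00000000e+00,  0.00000000e+00,  0.00000000e+00,
         1.00000000e+00]])}
{'time_s': 0.1, 'joint_positions': array([-7.73193798e+01,  3.02742754e+01,  8.21508389e+01,  3.27739755e-05,
        6.76902167e+01, -1.02266487e+01]), 'qvel': array([-0.10830474, -0.05171502, -0.1486541 , -0.00534519, -0.01558192,
       -0.11726696]), 'tau': array([-2.29868619e-04, -4.40985274e+01, -1.77151126e+01,  6.35863189e-02,
        5.34453092e-02, -6.21882032e-05]), 'position': array([ 0.2431467 , -0.57497296,  0.19735277]), 'tcp_rot': array([[ 9.21136195e-01,  3.89240177e-01, -4.41349242e-04],
       [ 3.89240263e-01, -9.21134171e-01,  1.96392508e-03],
       [ 3.57896677e-04, -1.98083337e-03, -9.99997974e-01]]), 'force': array([-0.25589215, -0.4596006 , -0.46855932]), 'moment': array([0.01016231, 0.0585637 , 0.02715506]), 'grasp_force': 0.0, 'opening': 1.0017753569019627}
```

View pics/scene0.png

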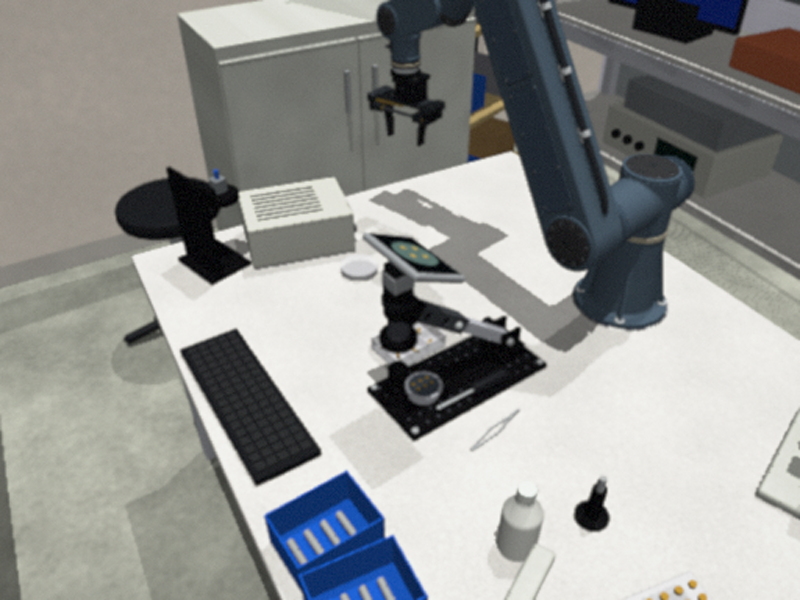

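View pics/top0.png

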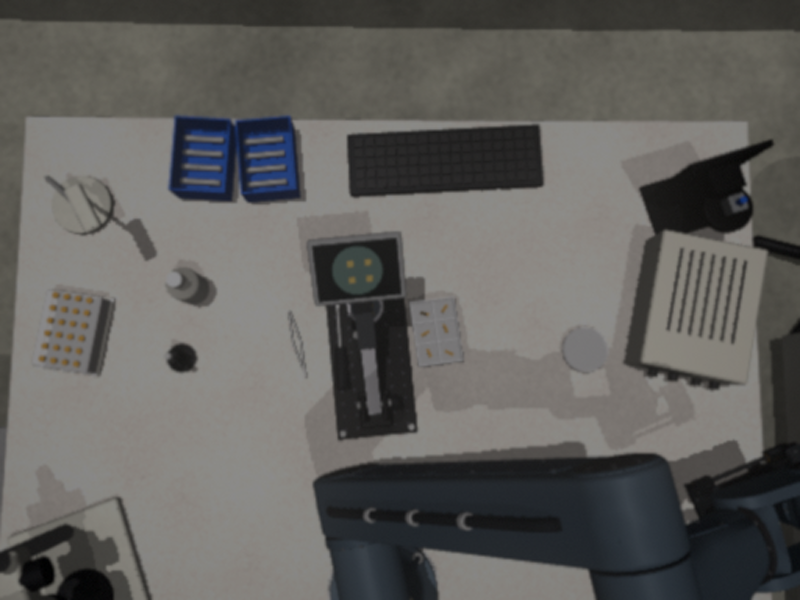

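The top view shows the screen at (357,268), the tube at (372,380) and the plate's near corners at (340,437) and (416,431). The scene view shows the button as a bright dot at (459,324), with plate corners at (545,365), (414,435) and (370,390). The bottle and post are on the left. The dish and parts box are on the right.

```bash
cat > h.py <<'E'
from rig import bot, imaging
import numpy as np, cv2
def ray(m,uv):
    K=np.array([[m['fx'],0,m['cx']],[0,m['fy'],m['cy']],[0,0,1]])
    p=cv2.undistortPoints(np.array([[uv]],float),K,m['dist'])[0,0]
    return m['T'][:3,3],m['T'][:3,:3]@np.array([p[0],p[1],1])
def onz(m,uv,z):
    o,d=ray(m,uv); return o+d*(z-o[2])/d[2]
def proj(m,P):
    K=np.array([[m['fx'],0,m['cx']],[0,m['fy'],m['cy']],[0,0,1]])
    T=np.linalg.inv(m['T']); return cv2.projectPoints(np.array(P,float).reshape(-1,3),cv2.Rodrigues(T[:3,:3])[0],T[:3,3],K,m['dist'])[0][:,0]
E
python3 - <<'E'
from h import *
s=imaging.camera_model("scene");t=imaging.camera_model("top")
k=.64
for uv in((340,437),(416,431)): print("top",onz(t,(uv[0]*k,uv[1]*k),.012)[:2])
for uv in((545,365),(414,435),(370,390)): print("sc",onz(s,(uv[0]*k,uv[1]*k),.012)[:2])
print("btn",onz(s,(459*k,324*k),.165))
a=cv2.imread("pics/scene0.png")
im=imaging.capture("scene")[:,:,::-1]
c1=cv2.resize(im[0:110,215:315],(400,440),interpolation=cv2.INTER_CUBIC)
c2=cv2.resize(im[140:250,225:325],(400,440),interpolation=cv2.INTER_CUBIC)
cv2.imwrite("pics/c1.png",np.hstack([c1,c2]))
E
```

```text
top [0.2921556 0.0891001]
top [ 0.30459008 -0.06157019]
sc [0.2987766  0.09800179]
sc [0.62281367 0.12567725]
sc [ 0.64038842 -0.01434194]
btn [0.4864916  0.05137957 0.165     ]
```

View pics/c1.png

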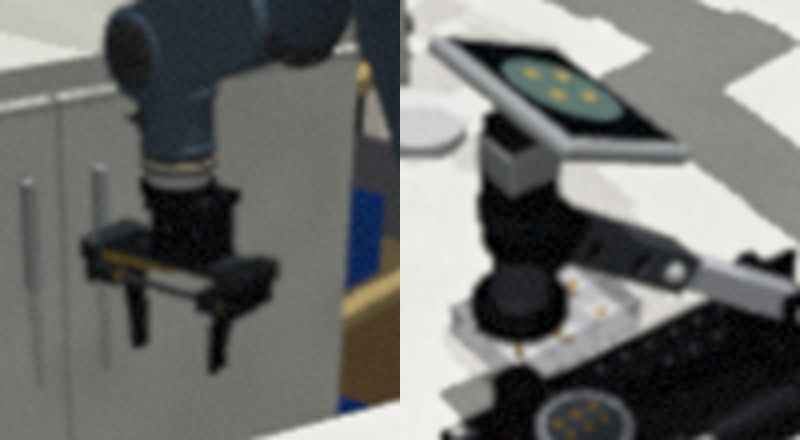

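The crop shows the gripper's wide slide bar and the sleeve with the button at crop (677,270). The screen hangs over the tube. First I'll move to a clear place high up, then check how the arm behaves at the end of its reach.

Emit:
drive_tool(
  deltas="87 10 10 40 -0.02; 87 35 32 65 -0.05; 87 65 60 90 -0.08; 87 100 90 115 -0.11; 87 135 120 140 -0.14; 87 170 150 165 -0.17; 87 205 180 190 -0.2; 87 240 210 215 -0.24; 87 270 240 240 -0.28; 87 295 265 250 -0.31; 87 307 276 250 -0.31; 87 307 276 250 -0.31",
)

```text
time_s: 1.35
position: [0.5515, -0.2978, 0.4478]
tcp_rot: [[0.996, 0.094, -0.0], [0.094, -0.996, 0.0], [-0.0, -0.0, -1.0]]
force: [-0.8, -0.6, -1.0]
opening: 0.997
grasp_force: 0.0
```

Emit:
drive_tool(
  deltas="87 40 0 0 0; 87 80 0 0 0; 87 120 0 0 0; 87 160 0 0 0; 87 200 0 0 0; 87 240 0 0 0; 87 280 0 0 0; 87 320 0 0 0; 87 350 0 0 0; 87 380 0 0 0; 87 400 0 0 0; 87 400 0 0 0",
)

```text
time_s: 2.55
position: [0.8332, -0.2677, 0.3927]
tcp_rot: [[0.995, 0.089, 0.036], [0.09, -0.996, -0.012], [0.035, 0.015, -0.999]]
force: [-0.5, -0.3, 1.4]
opening: 0.998
grasp_force: 0.0
```

```bash
python3 -c "
from h import *
s=bot.read_state();print(s['joint_positions'],s['position'],s['tcp_rot'])"
```

```text
[-25.1960221   50.61933974  12.54602839   0.29082587 114.68313472
  59.79309942] [ 0.83322448 -0.26766285  0.39274916] [[ 0.99535893  0.08927339  0.03592868]
 [ 0.08974761 -0.99589456 -0.01180668]
 [ 0.03472715  0.0149764  -0.99928461]]
```

Emit:
drive_tool(
  deltas="87 -40 0 0 0; 87 -80 0 0 0; 87 -120 0 0 0; 87 -160 0 0 0; 87 -200 0 0 0; 87 -200 0 0 0",
)

```text
time_s: 3.15
position: [0.6273, -0.2668, 0.3933]
tcp_rot: [[0.996, 0.087, 0.031], [0.087, -0.996, -0.01], [0.03, 0.013, -0.999]]
force: [0.3, 0.2, 0.8]
opening: 0.999
grasp_force: 0.0
```

The commanded pose takes on the pose actually reached, so overreaching gives a lasting backward lean. I'll build that lean up here, where there's space, with the tool turned in line with the reach.

Emit:
drive_tool(
  deltas="87 46 -20 5 -0.1; 87 92 -40 10 -0.2; 87 138 -60 15 -0.3; 87 184 -80 20 -0.4; 87 230 -100 20 -0.49; 87 276 -118 20 -0.49; 87 322 -138 20 -0.49; 87 368 -157 20 -0.49; 87 414 -177 20 -0.49; 87 460 -196 20 -0.49; 87 506 -216 20 -0.49; 87 552 -235 20 -0.49",
)

```text
time_s: 4.35
position: [0.8469, -0.3607, 0.3221]
tcp_rot: [[0.919, -0.39, 0.062], [-0.388, -0.921, -0.042], [0.073, 0.015, -0.997]]
force: [-0.3, -0.3, 1.0]
opening: 1.001
grasp_force: 0.0
```

```bash
python3 -c "
from h import *
s=bot.read_state();print(s['joint_positions'],s['position'],s['tcp_rot'])"
```

```text
[-29.87731442  55.33053834  12.49012732  -0.33756421 107.89863997
  82.91748198] [ 0.84689852 -0.36066053  0.32205366] [[ 0.91883779 -0.38974675  0.06192404]
 [-0.38774833 -0.92080605 -0.04204106]
 [ 0.0734054   0.01461797 -0.99719505]]
```

Emit:
drive_tool(
  deltas="87 -25 10 40 0; 87 -50 21 80 0; 87 -75 32 120 0; 87 -100 43 160 0; 87 -125 54 200 0; 87 -150 64 240 0; 87 -175 75 280 0; 87 -200 85 320 0; 87 -225 96 360 0; 87 -250 107 400 0",
)

```text
time_s: 5.35
position: [0.5843, -0.2484, 0.7052]
tcp_rot: [[0.918, -0.39, 0.073], [-0.387, -0.921, -0.047], [0.085, 0.015, -0.996]]
force: [-0.5, 0.5, 0.0]
opening: 1.002
grasp_force: 0.0
```

```bash
python3 -c "
from h import *
s=bot.read_state();print(s['joint_positions'],s['position'],s['tcp_rot'][:,2])"
```

```text
[-3.31128090e+01  2.64354705e+01  1.24885464e+01  3.94942533e-02
  1.36127106e+02  7.98242351e+01] [ 0.58429522 -0.24837332  0.70523083] [ 0.07251769 -0.04672644 -0.99627196]
```

Emit:
drive_tool(
  deltas="87 -42 17 12 0; 87 -84 34 24 0; 87 -126 51 34 0; 87 -168 69 44 0; 87 -210 86 52 0; 87 -252 103 60 0; 87 -294 120 66 0; 87 -336 138 70 0; 87 -378 155 70 0; 87 -420 172 70 0",
)

```text
time_s: 6.35
position: [0.1676, -0.0766, 0.7756]
tcp_rot: [[0.92, -0.386, 0.074], [-0.383, -0.922, -0.053], [0.088, 0.02, -0.996]]
force: [-1.7, -1.7, 0.0]
opening: 0.999
grasp_force: 0.0
```

```bash
python3 -c "
from h import *
s=bot.read_state();print(s['joint_positions'],s['position'],s['tcp_rot'][:,2])"
```

```text
[-68.17120404 -19.21122149  50.6733574    4.77945322 144.06864759
  48.47455459] [ 0.16761393 -0.0765732   0.77560886] [ 0.07371548 -0.0525402  -0.99589435]
```

Emit:
drive_tool(
  deltas="87 0 0 50 0; 87 0 0 100 0; 87 0 0 150 0; 87 0 0 200 0; 87 0 0 250 0; 87 0 0 300 0; 87 0 0 350 0; 87 0 0 400 0",
)

```text
time_s: 7.15
position: [0.2163, -0.0931, 0.8506]
tcp_rot: [[0.916, -0.391, 0.092], [-0.385, -0.92, -0.078], [0.115, 0.036, -0.993]]
force: [-0.8, -0.4, -0.5]
opening: 0.997
grasp_force: 0.0
```

```bash
python3 -c "
from h import *
s=bot.read_state();print(s['joint_positions'],s['position'],s['tcp_rot'][:,2])"
```

```text
[-54.04670714  -8.46970255  30.07124998   3.44993093 151.62128547
  62.00809829] [ 0.21628605 -0.0930822   0.85061763] [ 0.09196836 -0.07808616 -0.99269551]
```

Emit:
drive_tool(
  deltas="87 30 -13 -10 -0.1; 87 62 -26 -25 -0.22; 87 94 -39 -45 -0.34; 87 126 -53 -70 -0.47; 87 158 -67 -95 -0.6; 87 190 -81 -120 -0.73; 87 222 -94 -145 -0.86; 87 254 -108 -170 -0.99; 87 286 -121 -195 -1.12; 87 318 -135 -215 -1.25; 87 350 -148 -235 -1.35; 87 368 -155 -250 -1.4",
)

```text
time_s: 8.35
position: [0.5864, -0.2487, 0.596]
tcp_rot: [[-0.226, -0.972, -0.067], [-0.967, 0.232, -0.101], [0.114, 0.042, -0.993]]
force: [-0.3, -0.3, -0.5]
opening: 0.999
grasp_force: 0.0
```

```bash
cat > st.py <<'E'
from h import *
s=bot.read_state();R=s['tcp_rot'];j=s['joint_positions']
print(np.round(j,2),np.round(s['position'],4),s['time_s']);print(np.round(R,3))
print("s",j[1]+j[2],"yawx",np.degrees(np.arctan2(R[1,0],R[0,0])),"lean x",np.degrees(np.arcsin(R[2,0])),"y",np.degrees(np.arcsin(R[2,1])))
E
python3 st.py
```

```text
[-29.39  24.54  32.96  -8.28 122.72 159.43] [ 0.5864 -0.2487  0.596 ] 8.35
[[-0.226 -0.972 -0.067]
 [-0.967  0.232 -0.101]
 [ 0.114  0.042 -0.993]]
s 57.501581684790565 yawx -103.14950964973559 lean x 6.545973416886422 y 2.4003613017655425
```

Emit:
drive_tool(
  deltas="87 0 0 0 -0.13; 87 0 0 0 -0.26; 87 0 0 0 -0.39; 87 0 0 0 -0.52; 87 0 0 0 -0.65; 87 0 0 0 -0.7",
)

```text
time_s: 8.95
position: [0.5302, -0.327, 0.653]
tcp_rot: [[-0.546, -0.798, -0.256], [-0.803, 0.586, -0.114], [0.241, 0.143, -0.96]]
force: [-0.3, -1.2, 0.8]
opening: 1.0
grasp_force: 0.0
```

```bash
python3 st.py
```

```text
[-34.62  32.18  12.59 -22.68 141.62 163.55] [ 0.5302 -0.327   0.653 ] 8.95
[[-0.546 -0.798 -0.256]
 [-0.803  0.586 -0.114]
 [ 0.241  0.143 -0.96 ]]
s 44.77115483973457 yawx -124.21676265662165 lean x 13.945151969442767 y 8.208883089912502
```

Emit:
drive_tool(
  deltas="87 -14 4 -33 0.15; 87 -28 8 -66 0.3; 87 -42 12 -100 0.45; 87 -56 16 -133 0.6; 87 -70 20 -166 0.75; 87 -84 24 -200 0.9; 87 -98 28 -233 1.05; 87 -112 32 -266 1.2; 87 -126 36 -300 1.35; 87 -140 40 -333 1.5; 87 -155 44 -366 1.65; 87 -170 47 -400 1.8",
)

```text
time_s: 10.15
position: [0.3605, -0.2785, 0.2566]
tcp_rot: [[0.884, -0.441, 0.156], [-0.402, -0.887, -0.227], [0.239, 0.138, -0.961]]
force: [-0.6, -0.6, -0.2]
opening: 0.997
grasp_force: 0.0
```

```bash
python3 st.py
```

```text
[-50.82   6.   112.15  -1.8   45.92  65.72] [ 0.3605 -0.2785  0.2566] 10.15
[[ 0.884 -0.441  0.156]
 [-0.402 -0.887 -0.227]
 [ 0.239  0.138 -0.961]]
s 118.14334197136613 yawx -24.474116122440297 lean x 13.807218713674235 y 7.939884576243201
```

Emit:
drive_tool(
  deltas="87 0 0 0 0.15; 87 0 0 0 0.3; 87 0 0 0 0.45; 87 0 0 0 0.6; 87 0 0 0 0.75; 87 0 0 0 0.9; 87 0 0 0 1.05; 87 0 0 0 1.2; 87 0 0 0 1.35; 87 0 0 0 1.5; 87 0 0 0 1.65; 87 0 0 0 1.8",
)

```text
time_s: 11.35
position: [0.3614, -0.28, 0.2578]
tcp_rot: [[0.206, 0.96, 0.189], [0.949, -0.243, 0.202], [0.24, 0.138, -0.961]]
force: [0.5, 0.0, 0.7]
opening: 1.002
grasp_force: 0.0
```

Emit:
drive_tool(
  deltas="87 0 0 0 0.15; 87 0 0 0 0.3; 87 0 0 0 0.45; 87 0 0 0 0.6; 87 0 0 0 0.75; 87 0 0 0 0.9; 87 0 0 0 1.05; 87 0 0 0 1.2; 87 0 0 0 1.35; 87 0 0 0 1.5; 87 0 0 0 1.65; 87 0 0 0 1.8",
)

```text
time_s: 12.55
position: [0.3618, -0.2799, 0.2576]
tcp_rot: [[-0.971, 0.018, -0.24], [-0.016, 0.99, 0.139], [0.24, 0.139, -0.961]]
force: [0.2, 0.4, 0.3]
opening: 1.002
grasp_force: 0.0
```

```bash
python3 st.py
```

```text
[ -48.14   21.23   89.94   -4.95   84.22 -136.89] [ 0.3618 -0.2799  0.2576] 12.55
[[-0.971  0.018 -0.24 ]
 [-0.016  0.99   0.139]
 [ 0.24   0.139 -0.961]]
s 111.16999538979833 yawx -179.07514212047025 lean x 13.907126331555236 y 7.9882979097171525
```

Emit:
drive_tool(
  deltas="87 0 0 0 0.15; 87 0 0 0 0.3; 87 0 0 0 0.45; 87 0 0 0 0.6; 87 0 0 0 0.75; 87 0 0 0 0.9; 87 0 0 0 1.05; 87 0 0 0 1.2",
)

```text
time_s: 13.35
position: [0.3769, -0.232, 0.2251]
tcp_rot: [[-0.533, -0.8, -0.275], [-0.757, 0.596, -0.268], [0.378, 0.065, -0.923]]
force: [0.0, 1.1, 0.5]
opening: 1.004
grasp_force: 0.0
```

```bash
python3 st.py
```

```text
[ -30.19   19.67  101.09  -23.62   67.41 -163.5 ] [ 0.3769 -0.232   0.2251] 13.35
[[-0.533 -0.8   -0.275]
 [-0.757  0.596 -0.268]
 [ 0.378  0.065 -0.923]]
s 120.75212705861045 yawx -125.15203897625587 lean x 22.230847087512203 y 3.7158690792330993
```

Emit:
drive_tool(
  deltas="87 0 0 0 0.15; 87 0 0 0 0.3; 87 0 0 0 0.45; 87 0 0 0 0.6; 87 0 0 0 0.7",
)

```text
time_s: 13.85
position: [0.3691, -0.2075, 0.1743]
tcp_rot: [[-0.057, -0.997, -0.042], [-0.863, 0.071, -0.5], [0.502, 0.008, -0.865]]
force: [0.3, -0.9, -0.2]
opening: 0.999
grasp_force: 0.0
```

```bash
python3 st.py
```

```text
[ -23.1    19.42  119.16  -46.35   41.17 -163.5 ] [ 0.3691 -0.2075  0.1743] 13.85
[[-0.057 -0.997 -0.042]
 [-0.863  0.071 -0.5  ]
 [ 0.502  0.008 -0.865]]
s 138.5798321469227 yawx -93.8078054137451 lean x 30.102156045851338 y 0.440986495087577
```

Emit:
drive_tool(
  deltas="87 0 -5 20 -0.15; 87 0 -10 40 -0.3; 87 0 -15 60 -0.45; 87 0 -20 80 -0.6; 87 0 -25 100 -0.75; 87 0 -25 120 -0.9; 87 0 -25 130 -1.05; 87 0 -25 140 -1.2; 87 0 -25 140 -1.35; 87 0 -25 140 -1.5; 87 0 -25 140 -1.65; 87 0 -25 140 -1.8",
)

```text
time_s: 15.05
position: [0.3693, -0.2335, 0.3143]
tcp_rot: [[-0.824, 0.307, -0.476], [0.262, 0.952, 0.16], [0.502, 0.008, -0.865]]
force: [-0.1, -0.4, 0.5]
opening: 0.999
grasp_force: 0.0
```

Emit:
drive_tool(
  deltas="87 0 0 0 -0.15; 87 0 0 0 -0.3; 87 0 0 0 -0.45; 87 0 0 0 -0.6; 87 0 0 0 -0.75; 87 0 0 0 -0.9; 87 0 0 0 -1.05; 87 0 0 0 -1.2; 87 0 0 0 -1.35; 87 0 0 0 -1.5; 87 0 0 0 -1.65; 87 0 0 0 -1.8",
)

```text
time_s: 16.25
position: [0.3687, -0.234, 0.3144]
tcp_rot: [[0.444, 0.856, 0.264], [0.743, -0.516, 0.427], [0.502, 0.006, -0.865]]
force: [-0.6, 0.3, 1.1]
opening: 0.996
grasp_force: 0.0
```

```bash
python3 st.py
```

```text
[-66.75  12.9   98.23  24.28  87.53 -40.87] [ 0.3687 -0.234   0.3144] 16.25
[[ 0.444  0.856  0.264]
 [ 0.743 -0.516  0.427]
 [ 0.502  0.006 -0.865]]
s 111.13380999113299 yawx 59.130835616778256 lean x 30.111965871227117 y 0.36252758146042136
```

Emit:
drive_tool(
  deltas="87 0 30 0 -0.14; 87 5 65 0 -0.28; 87 10 105 0 -0.42; 87 15 145 0 -0.56; 87 20 190 0 -0.7; 87 25 230 0 -0.84; 87 30 258 0 -0.94; 87 31 264 0 -0.945; 87 31 264 0 -0.945",
)

```text
time_s: 17.15
position: [0.399, 0.0329, 0.3148]
tcp_rot: [[0.861, 0.091, 0.5], [0.082, -0.996, 0.04], [0.502, 0.007, -0.865]]
force: [-0.0, -0.2, -1.0]
opening: 0.999
grasp_force: 0.0
```

```bash
python3 st.py; python3 - <<'E'
from h import *
m=imaging.camera_model("wrist"); im=imaging.capture("wrist")
ims=imaging.capture("scene")
np.savez("w1.npz",**{k:np.array(v) for k,v in m.items()})
cv2.imwrite("pics/w1.png",cv2.resize(im[:,:,::-1],(800,600),interpolation=cv2.INTER_CUBIC))
cv2.imwrite("pics/s1.png",cv2.resize(ims[120:270,215:365,::-1],(600,600),interpolation=cv2.INTER_CUBIC))
E
```

```text
[-23.4  -11.26 122.96  20.19  42.98  49.5 ] [0.399  0.0329 0.3148] 17.15
[[ 0.861  0.091  0.5  ]
 [ 0.082 -0.996  0.04 ]
 [ 0.502  0.007 -0.865]]
s 111.70125448879467 yawx 5.463804572680358 lean x 30.111889769037187 y 0.3850426834787575
```

View pics/w1.png

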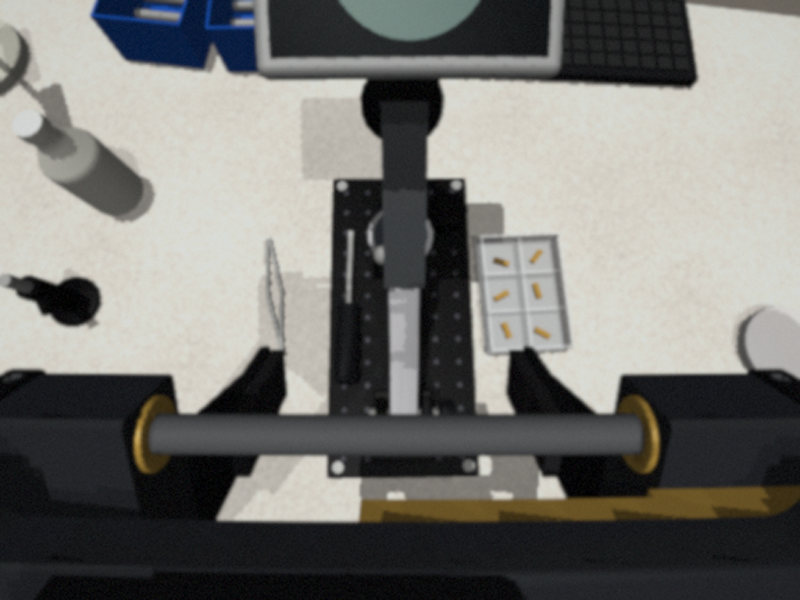

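View pics/s1.png

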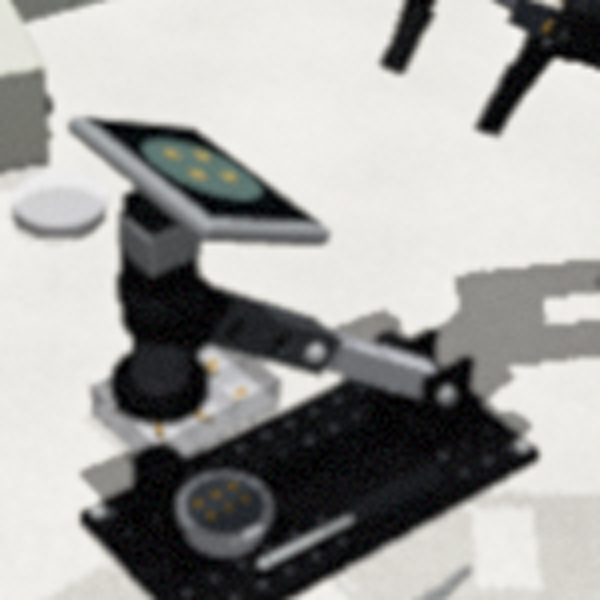

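The wrist view shows the sleeve's lower end at (385–424, 287) and the plate corners at (333,180), (467,180), (330,475) and (477,475). The scene crop shows the button at (316,350) and the holes as faint darker spots further up.

```bash
python3 - <<'E'
from h import *
from scipy.optimize import least_squares
w=dict(np.load("w1.npz"));s=imaging.camera_model("scene");t=imaging.camera_model("top")
k=.64;c=np.cos(np.radians(38));sn=np.sin(np.radians(38))
def W(q,P): # stand->world
    a=q[2];P=np.atleast_2d(P);return np.c_[q[0]+np.cos(a)*P[:,0]-np.sin(a)*P[:,1],q[1]+np.sin(a)*P[:,0]+np.cos(a)*P[:,1],P[:,2]]
def B(u,y,z): return (24+u*c-z*sn,y,165+u*sn+z*c)
mm=lambda L:np.array(L)/1000.
Pw=mm([(170,80,12),(170,-80,12),(-170,80,12),(-170,-80,12),B(-22,16,16),B(-22,-16,16)])
uw=np.array([(333,180),(467,180),(330,475),(477,475),(385,287),(424,287)])*k
Ps=mm([(-170,80,12),B(0,24.5,0)]);us=np.array([(537/4+215,455/4+120),(316/4+215,350/4+120)])
f=lambda q:np.r_[(proj(w,W(q,Pw))-uw).ravel(),(proj(s,W(q,Ps))-us).ravel()]
r=least_squares(f,[.466,.03,.09],loss='soft_l1');q=r.x
print(q,np.degrees(q[2]),np.round(f(q).reshape(-1,2),1).tolist())
b=W(q,mm([B(0,0,0)]))[0];print("button",b)
np.savez("fit.npz",q=q,b=b)
for u in(35,40,45,50,55,90): print(u,(proj(s,W(q,mm([B(u,16,0)])))[0]-(215,120))*4)
st=bot.read_state();R=st['tcp_rot'];print("cam in tool",R.T@(w['T'][:3,3]-st['position']))
print("cam z in tool",R.T@w['T'][:3,2])
e=W(q,mm([B(0,0,0)]))[0]-st['position']
print("button in tool",R.T@e)
E
```

```text
[0.46693092 0.03280326 0.09770475] 5.598069966201597 [[0.4, -2.3], [-0.1, -2.5], [-2.7, 1.6], [1.7, 0.9], [-0.3, -0.2], [0.6, -0.3], [1.3, -1.5], [0.8, 1.7]]
button [0.49081646 0.03514444 0.165     ]
35 [282.25452057 341.56767931]
40 [277.96638359 340.2707403 ]
45 [273.65176409 338.96578669]
50 [269.31042791 337.65274756]
55 [264.94213827 336.3315512 ]
90 [233.5889582  326.84857931]
cam in tool [ 0.08318236 -0.00095368 -0.18578823]
cam z in tool [-0.29814594 -0.00129914  0.95451941]
button in tool [0.004646   0.00561239 0.1754747 ]
```

Emit:
drive_tool(
  deltas="87 20 1 -32 0; 87 45 1 -72 0; 87 70 2 -112 0; 87 90 3 -144 0; 87 103 3 -165 0; 60 103 3 -165 0; 60 103 3 -165 0",
)

```text
time_s: 17.95
position: [0.5032, 0.0322, 0.148]
tcp_rot: [[0.863, 0.089, 0.497], [0.08, -0.996, 0.039], [0.499, 0.006, -0.867]]
force: [-0.0, -0.2, -1.2]
opening: 0.895
grasp_force: 0.0
```

```bash
python3 - <<'E'
from h import *
f=np.load("fit.npz");b=f['b'];yaw=f['q'][2]
st=bot.read_state();R=st['tcp_rot']
g=st['position']-.019*R[:,2]-b
c,s=np.cos(yaw),np.sin(yaw);l=np.array([c*g[0]+s*g[1],-s*g[0]+c*g[1],g[2]])
a=np.radians(38);print("u",l[0]*np.cos(a)+l[2]*np.sin(a),"y",l[1],"n",-l[0]*np.sin(a)+l[2]*np.cos(a),st['force'])
im=imaging.capture("scene");
a1=cv2.resize(im[120:270,215:365,::-1],(600,600),interpolation=cv2.INTER_CUBIC)
cv2.imwrite("pics/s2.png",a1)
E
```

```text
u 0.001697172609409379 y -0.0039098395790323195 n -0.0019711983798496864 [-0.00220629 -0.18927577 -1.1741348 ]
```

View pics/s2.png

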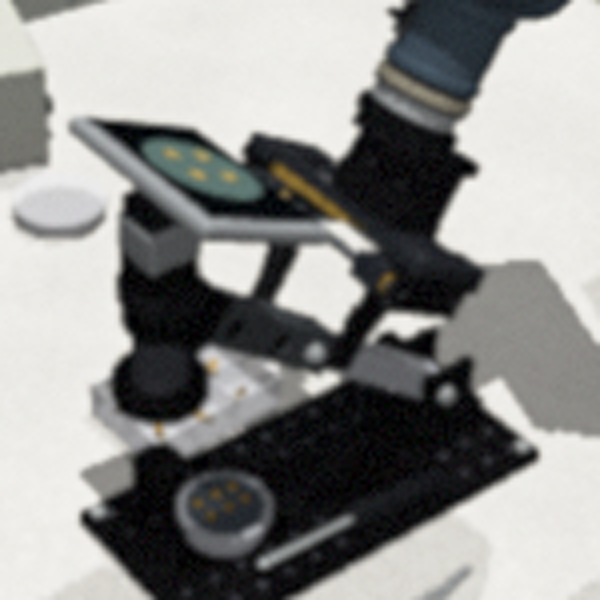

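The fingers straddle the tube at the button and clear the screen. I'll centre 4 mm in y and close.

Emit:
drive_tool(
  deltas="50 0 4 0 0; 45 0 4 0 0; 43 0 4 0 0; 43 0 4 0 0; 43 0 4 0 0; 43 0 4 0 0; 43 0 4 0 0",
)

```text
time_s: 18.7
position: [0.5027, 0.0374, 0.15]
tcp_rot: [[0.861, 0.09, 0.5], [0.082, -0.996, 0.039], [0.502, 0.008, -0.865]]
force: [0.9, 0.2, -1.1]
opening: 0.497
grasp_force: 0.0
```

Emit:
drive_tool(
  deltas="30 0 0 0 0; 30 0 0 0 0; 30 0 0 0 0; 30 0 0 0 0",
)

```text
time_s: 19.1
position: [0.5029, 0.0352, 0.1499]
tcp_rot: [[0.861, 0.087, 0.501], [0.081, -0.996, 0.033], [0.502, 0.012, -0.865]]
force: [-2.1, -7.3, 0.2]
opening: 0.366
grasp_force: 33.3
```

Emit:
drive_tool(
  deltas="30 -1.6 -1 -1.2 0; 30 -3.1 -2 -2.5 0; 30 -4.7 -2.5 -3.7 0; 30 -6.3 -2.6 -4.9 0; 30 -7.8 -2.8 -6.2 0; 30 -9.4 -2.9 -7.4 0; 30 -11 -3.1 -8.6 0; 30 -12.5 -3.2 -9.9 0",
)

```text
time_s: 19.9
position: [0.4937, 0.0343, 0.1426]
tcp_rot: [[0.857, 0.091, 0.507], [0.082, -0.996, 0.039], [0.508, 0.008, -0.861]]
force: [0.8, 1.9, 8.0]
opening: 0.366
grasp_force: 30.0
```

Emit:
drive_tool(
  deltas="30 -1.6 -0.2 -1.2 0; 30 -3.1 -0.3 -2.5 0; 30 -4.7 -0.5 -3.7 0; 30 -6.3 -0.6 -4.9 0; 30 -7.8 -0.8 -6.2 0; 30 -9.4 -0.9 -7.4 0; 30 -11 -1.1 -8.6 0; 30 -11 -1.1 -8.6 0",
)

```text
time_s: 20.7
position: [0.4808, 0.0329, 0.1324]
tcp_rot: [[0.86, 0.09, 0.503], [0.082, -0.996, 0.039], [0.504, 0.008, -0.863]]
force: [1.3, 0.7, 4.9]
opening: 0.365
grasp_force: 30.0
```

```bash
cat > u.py <<'E'
from h import *
f=np.load("fit.npz");b=f['b'];yaw=f['q'][2]
st=bot.read_state();R=st['tcp_rot'];F=st['force']
c,s=np.cos(yaw),np.sin(yaw);L=lambda g:np.array([c*g[0]+s*g[1],-s*g[0]+c*g[1],g[2]])
a=np.radians(38);T=lambda l:np.round([l[0]*np.cos(a)+l[2]*np.sin(a),l[1],-l[0]*np.sin(a)+l[2]*np.cos(a)],4)
print("grasp u,y,n",T(L(st['position']-.019*R[:,2]-b)),"F",T(L(F)),st['grasp_force'],st['opening']*87,st['time_s'])
E
python3 u.py
```

```text
grasp u,y,n [-0.0255 -0.001  -0.0005] F [4.0684 0.5794 3.0112] 29.98788133263588 31.720506787917614 20.7
```

Emit:
drive_tool(
  deltas="30 -1.2 -0.1 -0.9 0; 30 -2.4 -0.2 -1.8 0; 30 -3.5 -0.3 -2.8 0; 30 -4.7 -0.5 -3.7 0; 30 -5.9 -0.6 -4.6 0; 30 -7.1 -0.7 -5.5 0; 30 -8.2 -0.8 -6.5 0; 30 -8.2 -0.8 -6.5 0",
)

```text
time_s: 21.5
position: [0.4724, 0.0321, 0.1259]
tcp_rot: [[0.86, 0.089, 0.503], [0.081, -0.996, 0.039], [0.504, 0.007, -0.863]]
force: [1.0, -1.5, 7.2]
opening: 0.363
grasp_force: 30.0
```

```bash
python3 u.py
```

```text
grasp u,y,n [-0.0362 -0.0011 -0.0005] F [ 5.0656 -1.6105  5.1208] 29.99475449323654 31.588475085681953 21.5
```

Emit:
drive_tool(
  deltas="30 -1.2 -0.1 -0.9 0; 30 -2.4 -0.2 -1.8 0; 30 -3.5 -0.3 -2.8 0; 30 -4.7 -0.5 -3.7 0; 30 -5.5 -0.5 -4.3 0; 30 -5.5 -0.5 -4.3 0",
)

```text
time_s: 22.1
position: [0.4723, 0.0321, 0.1255]
tcp_rot: [[0.852, 0.091, 0.516], [0.081, -0.996, 0.042], [0.517, 0.006, -0.856]]
force: [0.6, -1.4, 27.7]
opening: 0.361
grasp_force: 30.0
```

```bash
python3 u.py
```

```text
grasp u,y,n [-0.0368 -0.001  -0.0007] F [17.4437 -1.4786 21.5462] 30.000041127204895 31.413278432657137 22.1
```

Locked at about 39 mm of travel, so that is the middle hole. I'll ease off, open, and go back up to the button.

Emit:
drive_tool(
  deltas="64 4 0.4 3 0; 64 4 0.4 3 0; 64 4 0.4 3 0; 64 4 0.4 3 0; 64 4 0.4 3 0; 64 8 0.8 6 0; 64 18 1.7 14 0; 64 28 2.7 22 0; 64 36 3.6 28.3 0; 64 36 3.6 28.3 0",
)

```text
time_s: 23.1
position: [0.5021, 0.0354, 0.1492]
tcp_rot: [[0.861, 0.09, 0.5], [0.082, -0.996, 0.039], [0.502, 0.008, -0.865]]
force: [0.4, -0.4, -0.7]
opening: 0.733
grasp_force: 0.0
```

```bash
python3 u.py; python3 - <<'E'
from h import *
im=imaging.capture("scene");
cv2.imwrite("pics/s3.png",cv2.resize(im[120:270,215:365,::-1],(600,600),interpolation=cv2.INTER_CUBIC))
E
```

```text
grasp u,y,n [ 0.0017 -0.0006 -0.0006] F [-0.1912 -0.4285 -0.7694] 0.0 63.805329474355396 23.1
```

View pics/s3.png

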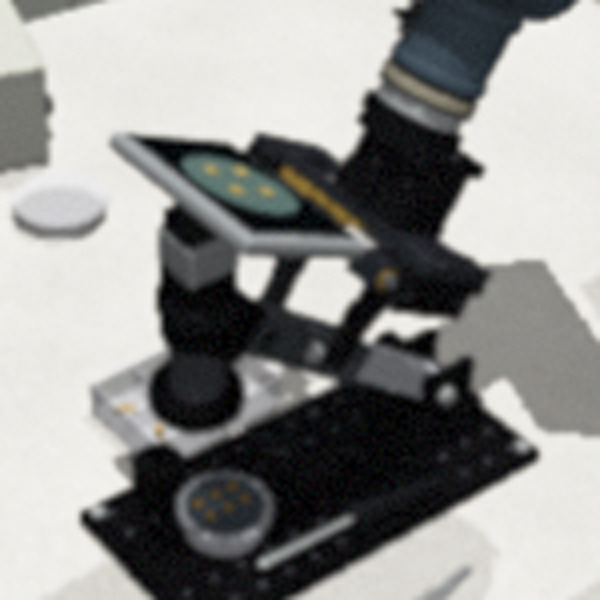

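The head has come down, and the button shows in the middle hole at (316,350) with the gripper clear of the screen. Second stroke: pinch again.

Emit:
drive_tool(
  deltas="45 0.8 0 0.6 0; 45 0.8 0 0.6 0; 45 0.8 0 0.6 0; 30 0.8 0 0.6 0; 30 0.8 0 0.6 0; 30 0.8 0 0.6 0; 30 0.8 0 0.6 0; 30 0.8 0 0.6 0; 30 0.8 0 0.6 0",
)

```text
time_s: 24.05
position: [0.5017, 0.0351, 0.1495]
tcp_rot: [[0.862, 0.089, 0.5], [0.082, -0.996, 0.038], [0.501, 0.008, -0.865]]
force: [-4.9, -1.7, 5.1]
opening: 0.366
grasp_force: 32.2
```

```bash
python3 u.py
```

```text
grasp u,y,n [ 0.0016 -0.0009 -0.0001] F [-0.7967 -1.1895  7.1148] 32.166708111763 31.83118020852511 24.05
```

Emit:
drive_tool(
  deltas="30 -1.6 -0.2 -1.2 0; 30 -3.1 -0.3 -2.5 0; 30 -4.7 -0.5 -3.7 0; 30 -6.3 -0.6 -4.9 0; 30 -7.8 -0.8 -6.2 0; 30 -9.4 -0.9 -7.4 0; 30 -11 -1.1 -8.6 0; 30 -12.5 -1.2 -9.9 0; 30 -12.5 -1.2 -9.9 0",
)

```text
time_s: 24.95
position: [0.4916, 0.034, 0.1413]
tcp_rot: [[0.859, 0.09, 0.504], [0.082, -0.996, 0.038], [0.505, 0.008, -0.863]]
force: [-3.4, 0.1, 11.9]
opening: 0.364
grasp_force: 30.0
```

```bash
python3 u.py
```

```text
grasp u,y,n [-0.0116 -0.001  -0.0002] F [ 4.7287  0.4145 11.4554] 30.015625655651093 31.697495621630395 24.95
```

Emit:
drive_tool(
  deltas="30 -1.8 -0.2 -1.4 0; 30 -3.5 -0.3 -2.8 0; 30 -5.3 -0.5 -4.2 0; 30 -7.1 -0.7 -5.5 0; 30 -8.8 -0.9 -6.9 0; 30 -10.6 -1 -8.3 0; 30 -12.4 -1.2 -9.7 0; 30 -14.1 -1.4 -11.1 0; 30 -15.9 -1.6 -12.5 0; 30 -17.7 -1.7 -13.9 0; 30 -19.4 -1.9 -15.2 0; 30 -21 -2 -16.4 0",
)

```text
time_s: 26.15
position: [0.4706, 0.0319, 0.1248]
tcp_rot: [[0.859, 0.09, 0.504], [0.082, -0.996, 0.038], [0.506, 0.008, -0.863]]
force: [-3.7, -0.8, 14.4]
opening: 0.359
grasp_force: 30.0
```

```bash
python3 u.py
```

```text
grasp u,y,n [-0.0384 -0.001  -0.0002] F [ 5.8589 -0.4592 13.6841] 30.019739270210266 31.1904702738567 26.15
```

Emit:
drive_tool(
  deltas="30 -1.2 -0.1 -0.9 0; 30 -2.4 -0.2 -1.8 0; 30 -3.5 -0.3 -2.8 0; 30 -4.7 -0.5 -3.7 0; 30 -5.9 -0.6 -4.6 0; 30 -6.5 -0.6 -5.1 0; 30 -6.5 -0.6 -5.1 0",
)

```text
time_s: 26.85
position: [0.4621, 0.031, 0.1183]
tcp_rot: [[0.862, 0.089, 0.5], [0.081, -0.996, 0.037], [0.501, 0.008, -0.865]]
force: [-4.4, -3.7, 7.6]
opening: 0.366
grasp_force: 30.0
```

```bash
python3 u.py
```

```text
grasp u,y,n [-0.049  -0.0011 -0.0002] F [ 0.9103 -3.2372  8.9378] 30.033604502677917 31.87947171426253 26.85
```

Emit:
drive_tool(
  deltas="30 -0.8 -0.1 -0.6 0; 30 -1.6 -0.2 -1.2 0; 30 -2.4 -0.2 -1.8 0; 30 -2.4 -0.2 -1.8 0",
)

```text
time_s: 27.25
position: [0.4612, 0.0309, 0.1175]
tcp_rot: [[0.859, 0.089, 0.503], [0.081, -0.996, 0.038], [0.505, 0.008, -0.863]]
force: [-4.4, -3.5, 13.1]
opening: 0.359
grasp_force: 30.0
```

```bash
python3 u.py
```

```text
grasp u,y,n [-0.0502 -0.0011 -0.0002] F [ 4.2919 -3.0276 13.2216] 30.029065757989883 31.24321288603758 27.25
```

Emit:
drive_tool(
  deltas="30 -0.8 -0.1 -0.6 0; 30 -1.6 -0.2 -1.2 0; 30 -2.4 -0.2 -1.8 0; 30 -2.4 -0.2 -1.8 0",
)

```text
time_s: 27.65
position: [0.4612, 0.0309, 0.1174]
tcp_rot: [[0.856, 0.089, 0.509], [0.081, -0.996, 0.039], [0.511, 0.008, -0.86]]
force: [-4.8, -3.1, 22.1]
opening: 0.362
grasp_force: 30.0
```

```bash
python3 u.py
```

```text
grasp u,y,n [-0.0505 -0.0011 -0.0003] F [ 9.652  -2.6251 20.5426] 30.021783113479614 31.462820864604225 27.65
```

Locked again at about 90 mm. I'll ease off, let go and back away along the tool axis.

Emit:
drive_tool(
  deltas="70 3 0.3 2.3 0; 70 3 0.3 2.3 0; 70 3 0.3 2.3 0; 70 3 0.3 2.3 0; 70 3 0.3 2.3 0; 70 3 0.3 2.3 0; 70 3 0.3 2.3 0; 70 -7 0 20 0; 70 -22 -1 46 0; 70 -37 -2 72 0; 70 -47 -3 90 0; 70 -47 -3 90 0",
)

```text
time_s: 28.85
position: [0.4271, 0.0367, 0.1899]
tcp_rot: [[0.851, 0.104, 0.514], [0.083, -0.994, 0.064], [0.518, -0.012, -0.855]]
force: [-0.4, -0.0, -0.1]
opening: 0.805
grasp_force: 0.0
```

```bash
python3 - <<'E'
from h import *
im=imaging.capture("scene");
cv2.imwrite("pics/s4.png",cv2.resize(im[120:270,215:365,::-1],(600,600),interpolation=cv2.INTER_CUBIC))
E
python3 u.py
```

```text
grasp u,y,n [-0.0322  0.0077  0.0791] F [0.9424 1.1053 0.5212] 0.0 69.93711805172673 28.9
```

View pics/s4.png

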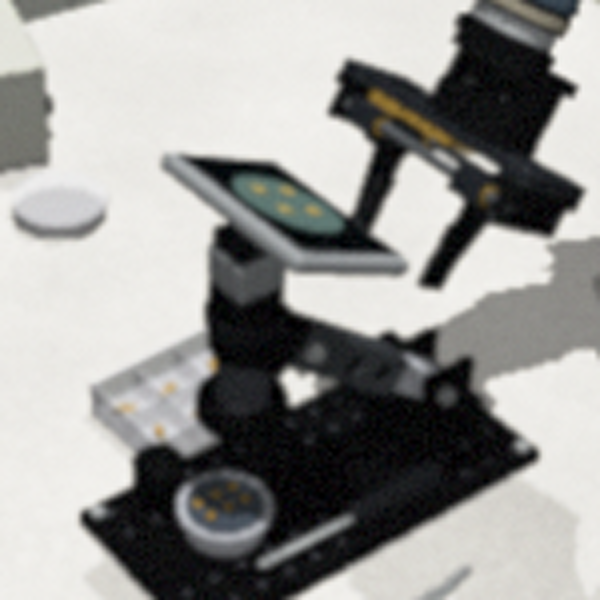

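The button shows in the uppermost hole at (316,351), with the two empty holes below it. The gripper is open and clear, and the other things are where they were.

```bash
python3 -c "
from rig import bot
s=bot.read_state();print(s['joint_positions'],s['qvel'].round(2));print(bot.hand_in())"
```

```text
[-22.05823492   8.71365826 134.61405975  59.81613605  16.94486382
   7.00053072] [  0.54   3.67   1.14  24.94  -2.75 -26.32]
the job is handed in; nothing more can be done
None
```

I moved the sleeve to its lowest setting (about 90 mm of travel, by feel), with the spring button out through the uppermost hole and the gripper open and clear. The job is handed in, at about 29 s of the 45 s allowed; the hand-in gave no verdict, so I can't confirm the pass.

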